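# Bring the bike lock to the oiling station and hold its bolt drawn with the key

### The arm

A 6-joint arm with a two-finger parallel gripper is mounted at the origin on the work surface. World frame = base frame: x ahead of the robot, y to its left, z up, the work surface at z = 0. Lengths are in mm, angles in rad, forces in N, time in s.
With the tool pointing down it reaches from about 300 to 775 mm from the base axis. Payload 14.6 kg.
Tool frame: the origin (TCP) lies at the very end of the fingers, on their centre line; the grasp point (between the pads) lies 19 mm behind it; z points along the fingers, y is the line along which they close (so a half turn about z gives the same grasp; the last joint's range is limited). The gripper opens to 94 mm and grips with 3 to 60 N. Pads are 16 mm wide; open, the fingers measure 119 mm over their backs; the gripper's body (75 mm by 177 mm) begins 78 mm behind the grasp point.
Start: joints at [-0.067, 0.3, 1.521, -0, 1.321, -0.067], TCP at [549.99, -0.002, 205.446] pointing down, gripper open.
Joint ranges: [-3.03, 3.03], [-0.79, 2.21], [0.23, 2.52], [-1.04, 4.18], [0, 3.07], [-2.55, 2.55]. Speed limits (rad/s): [2.22, 2.22, 2.57, 3.14, 3.14, 3.14].

### API

Orientations are given as [roll, pitch, yaw] about the fixed x, y, z axes, in that order (R = Rz(yaw) Ry(pitch) Rx(roll)).
In Python, from cell import read_state, viewer, manip, models gives the robot as it stands.
- The arm moves only by the tool carry_out, never from a script. Its argument "deltas" is a list of rows, each an object with "dp": the shift along the tool's x, y, z in mm, a list of three; "roll": the turn about the tool's z in degrees; "gripper": the opening, from -1 (shut) to 1 (fully open), so that 0 is half open. In form: [{"dp": [tx, ty, tz], "roll": roll, "gripper": gripper}, ...]. A call has 1 to 12 rows; each row is the pose to reach, as a shift and turn from the pose commanded when the call began, along the tool's axes at that moment; what a row does not reach only later rows make up. A row lasts 1/12 s, in which the tool goes at most 41.7 mm and 7.16 degrees, less where a joint would pass 70% of its speed; a pose out of reach is approached as far as the arm can. A call with a gripper value outside its range is refused whole. The fingers move at their own pace and stop on an object; "newtons" is the grip in N (left out, the last holds). Time passes only in rows, so rows that repeat a pose let the fingers close. It gives the time, the measured TCP pose, the force, the opening and the grip force at its end, in the units of the state.
- read_state(): the state, without advancing time (a new reading comes with each control period).
- viewer.camera(name): name is "scene" or "side" or "wrist"; returns the picture (384x512x3 uint8, red, green, blue); there is no depth.
- viewer.camera_params(name): a dict with "fovy" (degrees; the focal length in pixels is half the picture's height over the tangent of half this angle, whatever the lens; pixels are square), "cx", "cy" (the principal point, pixels), "eye" and "attitude" of the camera in the world; the wrist camera has in their place "T_tool_cam" (4x4, takes a point from camera to tool coordinates, whose origin is the TCP and whose axes are the flange's). Camera axes: x right, y up, looking along -z (the intrinsics and any distortion apply to the point x, -y, -z); pixel columns grow to the right and rows downward; lengths in mm; the calibration is good to about 2 mm. A picture is of the moment at which its call begins: read the wrist's pose just before it. camera_params takes no time and is no camera call.
- manip.sign_off(): hands the job in; it is judged then, once.
Trained networks look in the newest picture that a camera, given by its name, has taken for a name from the list of things; names that differ only in an ending like _2 or _b are one class to them, and where a whole thing is asked for, a point or a joint stands for the part that bears it (a point fixed in the world has none). Each returns a list of dicts, best first, with "p" (0 to 1); they miss things now and then, are a little off and sometimes report something else, mostly with a low value. They report only what shows in the picture. A call takes as long as a camera call.
- models.cut_out(camera, label): "region" (384x512 bool, what is visible of it) and "box" ([left, top, right, bottom] in pixels, round what is visible of it).
The state is a dict: "clock": time; "joints": joint angles; "qd": joint speeds; "effort": joint torques, N m; "eef_pos": TCP position; "eef_rot": TCP orientation; "wrist_force": force on the tool from outside, world axes, zero at the start; "moment": the same for the moment, N m; "finger_gap": finger opening in mm; "finger_force": force on a finger pad.
Only numpy, scipy, OpenCV 4.12 (cv2) and the standard library are available. Lean on these libraries where they do the work, as an engineer would, in place of code of your own. Each camera call takes 0.05 s, during which the arm holds its last target. There are 200 camera calls.

### The job

Push the lock carrier along its rails until it clicks into the spring detent at the station, level with the dark detent housing. Then take the key from its wooden stand, work it fully home into the keyway past the sticky pins, turn it a quarter turn clockwise (seen from above) to its stop so that the bolt is drawn back, and finish still gripping the key and holding it turned against the return spring, with the carrier still in its detent. Leave the mug, patch dispenser, grater and tyre lever where they are.

Things in the scene. Friction and masses are not known exactly. Their poses are not given: they have to be found in the camera images.
- jig: Fixed jig: aluminium base plate 90 (x) by 360 mm (y), 10 mm thick, two steel rails along its y axis (tops 18 mm above the shelf), dark end blocks 30 mm high at y = +-171 mm. Origin at the centre of its underside, on the shelf.
- station (a point): The station: a point on the jig's middle line, 76 mm above the shelf, where the lock's mouth lies when the carrier is clicked in. The dark steel detent housing (30 x 24 mm, 40 mm high) stands level with it, 66 mm towards the jig's +x, beside the rails. Axes as the jig's.
- carrier (a joint): Place in m of the lock carrier along the jig's +y: 0 rear limit, 0.16 front limit, station detent at 0.12. It starts 75 to 120 mm short of the station. A spring ball catches it there and draws it in from about 3 mm either side; it can be overshot and pushed back. It slides with about 2 N; about 10 N carries it into or out of the detent.
- carrier_rear (a point): Middle of the carrier's rear face (towards the jig's -y), where it is pushed; 50 mm above the shelf. The carrier is a steel block 70 x 70 mm from 18 to 76 mm above the shelf, centred under the lock's mouth. Axes as the jig's.
- lock_mouth (a point): Mouth of the keyway: on the lock's vertical axis, centre of the carrier's top face, 76 mm above the shelf; moves with the carrier, axes as the jig's. The keyway is a vertical slot 16 by 7 mm, 38 mm deep, in a brass plug 40 mm across; with the plug at 0 its long side lies along this x axis. A bolt 16 mm wide sticks out 14 mm at the carrier's -x face.
- lock_plug (a joint): Turn of the plug in rad: 0 at rest, growing clockwise seen from above, stop at 1.5. A return spring (0.02 N m at rest, 0.1 N m at the stop) turns it back when let go. The key has about 0.15 rad of play in the slot. Two sticky spring pins, 9 and 17 mm below the mouth, resist the key with about 6 to 12 N; a small wiggle helps.
- key_bow (a point): Centre of the key's black bow, a flat plate 34 (key x) by 9 (y) by 40 mm high (z). Below it a steel blade 14 (x) by 5 mm (y), 28 mm long, rounded tip: tip 48 mm, shoulder 20 mm below this point. Stands upright, blade down in the stand, shoulder on its top. 45 g. It fits the lock either way round; fully home, the shoulder sits on the lock's top face.
- stand: Fixed wooden key stand, 70 x 70 mm, 36 mm high, slot 16 x 7 mm for the key in the middle of its top, long side along the stand's x (the key's x lies along it). Origin at the centre of its underside.
- key_tip (a point): Lower end of the key's blade, on its centre line; axes as for the bow.
- mug: White ceramic mug, 80 mm across, 90 mm high, origin under its centre. Leave alone.
- dispenser: Black plastic push dispenser of patches, 45 x 60 mm, 63 mm high, origin under its centre. Leave alone.
- grater: Stainless steel box grater, 70 x 100 mm, 181 mm high with its handle, origin under its centre. Leave alone.
- tyre_lever: Green plastic tyre lever lying flat, about 110 mm long along its y, 22 mm wide, 8 mm high, origin under its centre. Leave alone.

How it is judged (in metres and radians):
On the way, in this order (a step that is already met when the one before it is completed fails the run):
1. the carrier sits in the station detent (within 3 mm) (value of joint carrier between 0.117 and 0.123 m), for 0.3 s.
2. the key is fully home in the lock (shoulder within 4 mm of the face), the lock not yet turned, the carrier at the station (all of step 1 and z of key_tip in the frame of lock_mouth below -0.024 m and horizontal distance between key_tip and lock_mouth below 0.005 m and angle between key_tip's own z axis and vertical below 0.15 rad and value of joint lock_plug below 0.6 rad), for 0.1 s.
At the end, for the whole second after the job is handed in: The program finishes while the fingers grip the key (over 3 N) fully home in the lock (shoulder within 6 mm of the face, upright within 0.15 rad) and hold the plug turned beyond 1.3 rad (stop at 1.5), with the carrier within 3 mm of the station detent (all of step 1 and value of joint lock_plug above 1.3 rad and contact force between the fingers and key above 3 N and z of key_tip in the frame of lock_mouth below -0.022 m and horizontal distance between key_tip and lock_mouth below 0.005 m and angle between key_tip's own z axis and vertical below 0.15 rad); the arm keeps its last pose, push and grip.
It fails at once if the mug, dispenser, grater or tyre lever is moved by more than 30 mm (distance of any of mug, dispenser, grater, tyre_lever from where it was at the start of the episode above 0.03 m).
It also fails if it takes over 67 s, if anything falls off the work surface, if the arm or the gripper's body presses on something with over 40 N, if the wrist force passes 120 N, or if a joint passes its speed limit or range.

## Working session

There is one attempt and no reset: what is moved stays moved. The work goes in short steps, Python scripts to look and compute and a tool call to move; the robot and the scene stay as the last step left them, time stands still between calls to the robot, and variables do not carry over. Pictures are saved under pics/ and viewed, at most 13 in all, crops included, and the job is handed in when it is done.

Besides the shell and the picture viewer there is one more tool, called after "Request:" by a JSON object that holds its "op" and its "data". carry_out: Moves the arm, as the interface text tells. Its arguments: {"type":"object","properties":{"deltas":{"type":"array"},"newtons":{"type":"number"}},"required":["deltas"]}

```bash
mkdir -p pics; cat > h.py <<'E'
import numpy as np,cv2
from cell import read_state, viewer, manip, models
from scipy.spatial.transform import Rotation as R
def snap(c,f):
    im=np.asarray(viewer.camera(c)); cv2.imwrite('pics/'+f,im[:,:,::-1]); return im
E
python3 - <<'E'
from h import *
print(read_state())
a=snap('scene','s0.png');b=snap('side','d0.png')
cv2.imwrite('pics/both.png',np.vstack([a,b])[:,:,::-1][:, :])
for c in('scene','side','wrist'):print(c,viewer.camera_params(c))
snap('wrist','w0.png')
for c in('scene','side','wrist'):
  for l in('jig','carrier','key_bow','stand','mug','dispenser','grater','tyre_lever'):
    try:
      for d in models.cut_out(c,l)[:2]:print(c,l,round(d['p'],2),d['box'])
    except Exception as e:print(c,l,e)
E
```

```text
{'clock': 0.0, 'joints': array([-6.65533334e-02,  3.00496678e-01,  1.52158481e+00,  1.14304819e-05,
        1.32069956e+00, -6.65982568e-02]), 'qd': array([-1.31165613e-03,  1.21656535e-03,  1.49412886e-03,  4.96597611e-04,
        4.85587593e-05, -1.09246153e-03]), 'effort': array([-1.53750298e-03, -5.31805658e+01, -3.52735734e+01,  7.07558286e-02,
        2.43994006e-02, -4.79655944e-05]), 'eef_pos': array([5.49735157e+02, 4.33892881e-02, 2.04870723e+02]), 'eef_rot': array([-3.14040763e+00, -9.01337438e-05,  1.57083836e+00]), 'wrist_force': array([ 0.97264478,  0.1718631 , -0.28543126]), 'moment': array([0.04979719, 0.00575   , 0.01766455]), 'finger_force': 0.0, 'finger_gap': 93.68181610371295}
scene {'fovy': 56.865005841404795, 'cx': 256.4498607582174, 'cy': 190.20340655018157, 'eye': array([1201.31340094, -258.97814615,  925.85750114]), 'attitude': array([6.55929376e-01, 1.02713412e-03, 1.19111440e+00])}
side {'fovy': 45.80194710764196, 'cx': 254.6523561448825, 'cy': 201.84690596466913, 'eye': array([ 126.16310333, -714.11031383,  989.97892319]), 'attitude': array([ 0.73955553, -
[... 1072 characters left out ...]
 226.7]
side jig 0.94 [198.5, 185.1, 316.8, 278.2]
side key_bow 0.55 [174.1, 158.5, 182.2, 176.5]
side stand 0.83 [162.6, 163.0, 193.7, 189.8]
side stand 0.6 [259.9, 213.4, 295.2, 250.1]
side mug 0.71 [235.6, 128.6, 270.9, 158.7]
side dispenser 0.73 [120.4, 143.7, 145.8, 170.3]
side grater 0.72 [341.8, 273.7, 411.6, 345.6]
side grater 0.66 [169.6, 159.6, 180.4, 174.3]
side tyre_lever 0.49 [169.9, 235.0, 200.0, 265.4]
side tyre_lever 0.36 [234.5, 130.2, 271.6, 161.2]
wrist jig 0.79 [210.3, 68.7, 342.3, 307.5]
wrist carrier 0.65 [259.2, 235.9, 326.1, 305.0]
wrist stand 0.58 [175.7, 0.0, 243.9, 9.6]
wrist grater 0.6 [257.0, 239.9, 326.9, 306.8]
wrist tyre_lever 0.83 [129.9, 136.1, 159.4, 211.2]
```

View pics/s0.png

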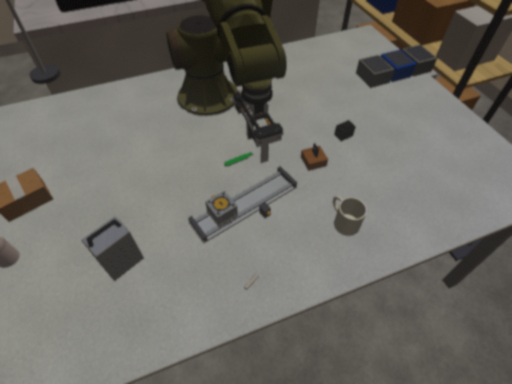

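View pics/d0.png

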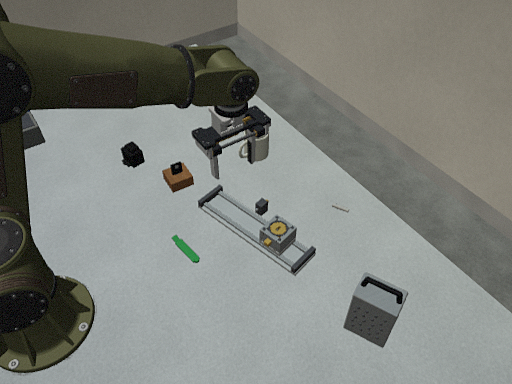

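Scene: carrier at (221,206), housing (265,210), stand (314,157). Side: carrier (278,230), housing (262,206), stand (178,176), bolt (266,242), tyre lever left of jig (-x side).

```bash
cat >> h.py <<'E'
def cam(c,s=None):
    p=viewer.camera_params(c); f=192/np.tan(np.radians(p['fovy'])/2)
    if c=='wrist':
        s=s or read_state(); T=np.eye(4);T[:3,:3]=R.from_euler('xyz',s['eef_rot']).as_matrix();T[:3,3]=s['eef_pos'];T=T@p['T_tool_cam']
        return f,p['cx'],p['cy'],T[:3,3],T[:3,:3]
    return f,p['cx'],p['cy'],p['eye'],R.from_euler('xyz',p['attitude']).as_matrix()
def back(C,u,v,z):
    f,cx,cy,e,M=C; d=M@np.array([(u-cx)/f,-(v-cy)/f,-1]); return e+d*(z-e[2])/d[2]
def proj(C,P):
    f,cx,cy,e,M=C; q=(np.atleast_2d(P)-e)@M; return np.c_[cx+f*q[:,0]/-q[:,2],cy-f*q[:,1]/-q[:,2]]
E
python3 - <<'E'
from h import *
im=cv2.imread('pics/w0.png');cv2.imwrite('pics/w0b.png',cv2.resize(im,None,fx=1.5,fy=1.5,interpolation=3))
S=cam('scene');D=cam('side');W=cam('wrist')
print('plug',back(S,220.5,203.5,76),back(D,278.5,228.5,76))
print('stand/bow',back(S,316,150,56),back(D,178,168,56))
print('housing',back(S,265,206,40),back(D,262,202,40))
E
```

```text
plug [ 600.08158548 -133.78462349   76.        ] [ 596.78906772 -138.40397882   76.        ]
stand/bow [494.44187522 239.51068187  56.        ] [496.18578635 229.22138877  56.        ]
housing [633.86986421  -5.46699497  40.        ] [633.71777681 -11.86840187  40.        ]
```

View pics/w0b.png

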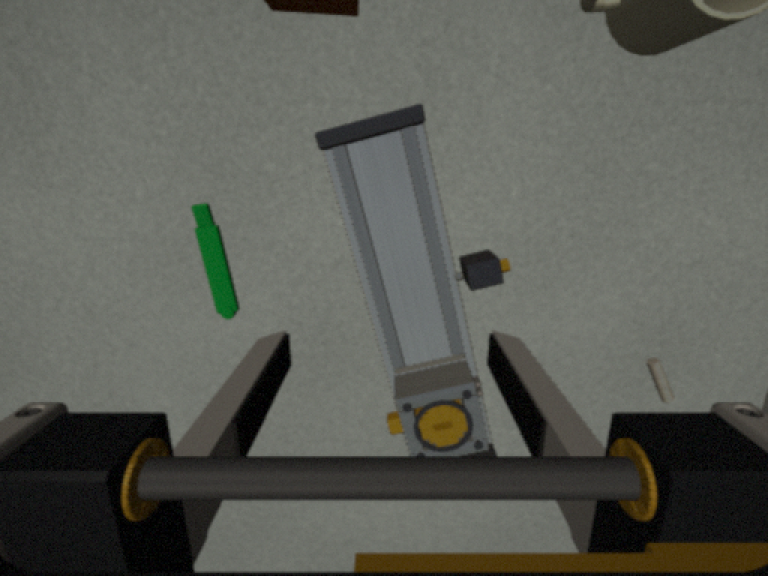

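The wrist view shows the jig running up and slightly left: plug at (444,426)/1.5, housing (482,268)/1.5, front end block's corners near (317,133) and (423,104)/1.5, stand at the top edge.

```bash
python3 - <<'E'
from h import *
W=cam('wrist')
b=lambda u,v,z:back(W,u/1.5,v/1.5,z)
pl=b(444,426,76);e=(b(317,134,30)+b(423,105,30)+b(321,148,30)+b(425,121,30))/4
print('plug',pl,'endblock',e)
d=(e-pl)[:2];L=np.hypot(*d);d/=L;print('dir',d,np.degrees(np.arctan2(-d[0],d[1])),L)
h=b(480,257,40);print('housing',h,'station along from housing', (h[:2]-pl[:2])@d,(h[:2]-pl[:2])@[d[1],-d[0]])
le=b(317,134,30)-b(423,105,30);print('edge ang',np.degrees(np.arctan2(-le[1],-le[0])))
print('stand edge',b(266,10,36),b(358,14,36))
# tyre lever
print('lever',b(202,205,5),b(229,315,5))
E
```

```text
plug [ 597.19832669 -134.50522074   76.        ] endblock [535.10477878 112.16122475  30.        ]
dir [-0.24411503  0.96974628] 14.129540907505843 254.361836803078
housing [627.19389703   7.61428349  40.        ] station along from housing 130.49749119523275 63.78160012102899
edge ang 14.162496481041877
stand edge [459.25492923 192.24847927  36.        ] [526.80035566 189.59511599  36.        ]
lever [379.78445103  48.2977622    5.        ] [392.31871463 -58.09361799   5.        ]
```

Request:
{"op": "carry_out", "data": {"deltas": [{"dp": [-40,13,0],"roll": -7,"gripper": -1},{"dp": [-80,26,0],"roll": -14,"gripper": -1},{"dp": [-120,39,0],"roll": -14,"gripper": -1},{"dp": [-160,52,0],"roll": -14,"gripper": -1},{"dp": [-190,61,0],"roll": -14,"gripper": -1},{"dp": [-190,61,0],"roll": -14,"gripper": -1},{"dp": [-190,61,0],"roll": -14,"gripper": -1},{"dp": [-190,61,0],"roll": -14,"gripper": -1},{"dp": [-190,61,0],"roll": -14,"gripper": -1},{"dp": [-190,61,0],"roll": -14,"gripper": -1}], "newtons": 20}}

```text
clock: 2.18
eef_pos: [611.0, -188.8, 205.8]
eef_rot: [3.141, 0.0, 1.817]
wrist_force: [0.7, 0.3, -1.0]
finger_gap: 30.3
finger_force: 0.0
```

```bash
python3 - <<'E'
from h import *
s=read_state();print(s['clock'],s['eef_pos'],s['eef_rot'],s['joints'],s['finger_gap'])
im=snap('wrist','w1.png');cv2.imwrite('pics/w1b.png',cv2.resize(im[:,:,::-1],None,fx=1.5,fy=1.5,interpolation=3))
S=cam('scene');D=cam('side')
print('grater',[back(S,u,v,0) for u,v in((117,276),(142,262))],[back(D,u,v,0) for u,v in((346,326),(385,345))])
E
```

```text
2.1833 [ 611.0101717  -188.82217575  205.84131424] [3.14127604e+00 1.67815180e-04 1.81654792e+00] [-3.57002112e-01  5.02660686e-01  1.23913151e+00  4.18644309e-05
  1.39944450e+00 -6.02760861e-01] 30.31106271666948
grater [array([ 674.66740764, -467.03392897,    0.        ]), array([ 657.90654575, -394.53094121,    0.        ])] [array([ 592.70558853, -418.621511  ,    0.        ]), array([ 634.87690925, -504.28768514,    0.        ])]
```

View pics/w1b.png

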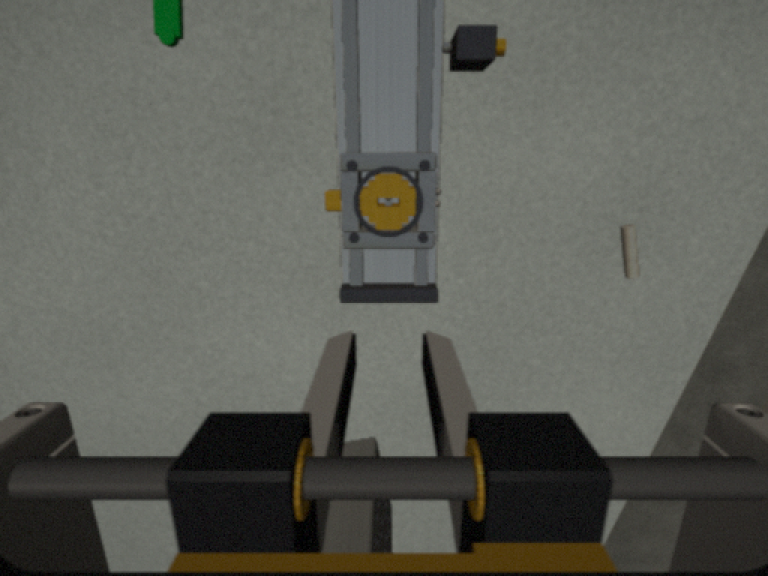

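Jig is aligned with the view; plug at (388,202), carrier's rear top edge at v≈247, rear end block (388,293), housing top about (476,38), all in 1.5x pixels.

```bash
python3 - <<'E'
from h import *
s=read_state();W=cam('wrist',s);M=R.from_euler('xyz',s['eef_rot']).as_matrix()
for n,u,v,z in(('plug',388,202,76),('rear',388,247,76),('rearL',341,247,76),('rearR',436,247,76),('front',388,153,76),('endblk',389,285,30),('hous top near',478,52,40),('hous top far',477,25,40)):
  p=back(W,u/1.5,v/1.5,z);print(n,p.round(1),'tool',((p-s['eef_pos'])@M).round(1))
E
```

```text
plug [ 596.  -133.8   76. ] tool [ 57.2  -1.3 129.8]
rear [ 604.1 -166.4   76. ] tool [ 23.5  -1.3 129.9]
rearL [ 569.4 -175.1   76. ] tool [ 23.6 -37.1 129.8]
rearR [ 639.5 -157.6   76. ] tool [ 23.5  35.2 129.9]
front [ 587.7 -100.5   76. ] tool [ 91.5  -1.2 129.8]
endblk [ 615.4 -208.6   30. ] tool [-20.1  -0.6 175.9]
hous top near [635.2 -13.9  40. ] tool [163.9  66.  165.8]
hous top far [629.2   2.8  40. ] tool [181.6  64.1 165.8]
```

Request:
{"op": "carry_out", "data": {"deltas": [{"dp": [0,-1,40],"roll": 0,"gripper": -1},{"dp": [0,-1,80],"roll": 0,"gripper": -1},{"dp": [0,-1,120],"roll": 0,"gripper": -1},{"dp": [0,-1,155],"roll": 0,"gripper": -1},{"dp": [0,-1,155],"roll": 0,"gripper": -1},{"dp": [3,-1,155],"roll": 0,"gripper": -1},{"dp": [6,-1,155],"roll": 0,"gripper": -1},{"dp": [9,-1,155],"roll": 0,"gripper": -1},{"dp": [12,-1,155],"roll": 0,"gripper": -1},{"dp": [15,-1,155],"roll": 0,"gripper": -1},{"dp": [18,-1,155],"roll": 0,"gripper": -1},{"dp": [21,-1,155],"roll": 0,"gripper": -1}]}}

```text
clock: 3.23
eef_pos: [605.3, -169.9, 51.3]
eef_rot: [3.14, 0.001, 1.815]
wrist_force: [0.9, -1.6, 1.5]
finger_gap: 0.3
finger_force: 1.2
```

Request:
{"op": "carry_out", "data": {"deltas": [{"dp": [7,0,0],"roll": 0,"gripper": -1},{"dp": [14,0,0],"roll": 0,"gripper": -1},{"dp": [21,0,0],"roll": 0,"gripper": -1},{"dp": [28,0,0],"roll": 0,"gripper": -1},{"dp": [35,0,0],"roll": 0,"gripper": -1},{"dp": [42,0,0],"roll": 0,"gripper": -1},{"dp": [49,0,0],"roll": 0,"gripper": -1},{"dp": [56,0,0],"roll": 0,"gripper": -1},{"dp": [63,0,0],"roll": 0,"gripper": -1},{"dp": [70,0,0],"roll": 0,"gripper": -1},{"dp": [76,0,0],"roll": 0,"gripper": -1},{"dp": [80,0,0],"roll": 0,"gripper": -1}]}}

```text
clock: 4.23
eef_pos: [585.3, -91.4, 50.3]
eef_rot: [-3.141, -0.0, 1.816]
wrist_force: [0.2, -2.2, 0.6]
finger_gap: 0.5
finger_force: 1.1
```

```bash
python3 - <<'E'
from h import *
s=read_state();print(s['clock'],s['eef_pos'],s['eef_rot'],s['wrist_force'],s['finger_gap'])
im=snap('wrist','w2.png');cv2.imwrite('pics/w2b.png',cv2.resize(im[:,:,::-1],None,fx=1.5,fy=1.5,interpolation=3))
E
```

```text
4.2333 [585.27382575 -91.39018904  50.31999651] [-3.14119299e+00 -2.54461667e-04  1.81553251e+00] [ 0.17030182 -2.21235673  0.60299169] 0.4600472983070989
```

View pics/w2b.png

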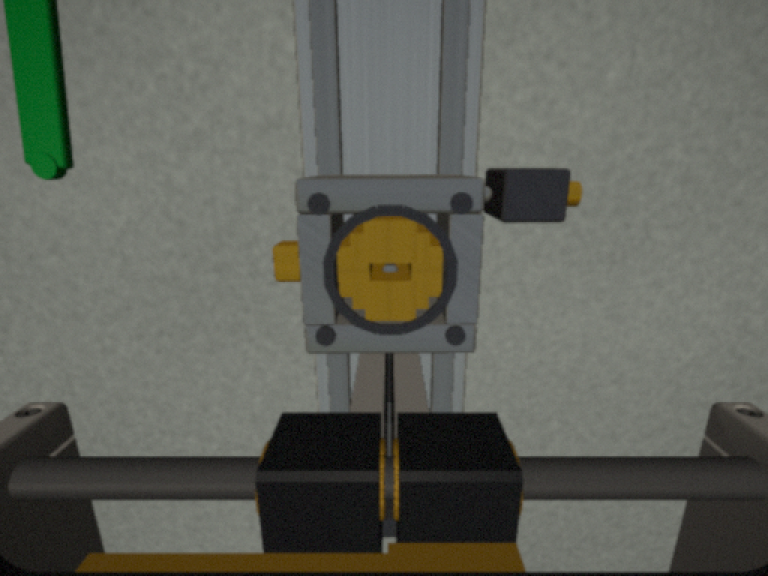

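Pushing works: plug at (390,268), housing (536,195) in 1.5x pixels.

```bash
python3 - <<'E'
from h import *
s=read_state();W=cam('wrist',s);M=R.from_euler('xyz',s['eef_rot']).as_matrix()
for n,u,v,z in(('plug',390,267,76),('rear',389,352,76),('front',389,178,76),('hous near',536,220,40),('hous far',536,170,40),('ball',488,194,30)):
  p=back(W,u/1.5,v/1.5,z);print(n,p.round(1),'tool',((p-s['eef_pos'])@M).round(1))
E
```

```text
plug [573.9 -46.2  76. ] tool [ 46.2  -0.2 -25.7]
rear [582.1 -80.8  76. ] tool [ 10.6  -0.6 -25.7]
front [565.6 -14.3  76. ] tool [ 79.2  -0.5 -25.7]
hous near [635.5 -17.1  40. ] tool [59.4 66.7 10.3]
hous far [628.    3.6  40. ] tool [81.4 64.5 10.3]
ball [613.1 -11.5  30. ] tool [70.4 46.3 20.3]
```

Request:
{"op": "carry_out", "data": {"deltas": [{"dp": [4,0,0],"roll": 0,"gripper": -1},{"dp": [8,0,0],"roll": 0,"gripper": -1},{"dp": [12,0,0],"roll": 0,"gripper": -1},{"dp": [15,0,0],"roll": 0,"gripper": -1},{"dp": [17,0,0],"roll": 0,"gripper": -1},{"dp": [18,0,0],"roll": 0,"gripper": -1},{"dp": [19,0,0],"roll": 0,"gripper": -1},{"dp": [20,0,0],"roll": 0,"gripper": -1}]}}

```text
clock: 4.95
eef_pos: [581.2, -74.9, 50.4]
eef_rot: [3.141, 0.004, 1.815]
wrist_force: [6.0, -19.4, -6.5]
finger_gap: 0.5
finger_force: 10.1
```

Request:
{"op": "carry_out", "data": {"deltas": [{"dp": [0.5,0,0],"roll": 0,"gripper": -1},{"dp": [1,0,0],"roll": 0,"gripper": -1},{"dp": [1.5,0,0],"roll": 0,"gripper": -1},{"dp": [2,0,0],"roll": 0,"gripper": -1}]}}

```text
clock: 5.28
eef_pos: [580.3, -71.6, 50.3]
eef_rot: [3.142, 0.001, 1.815]
wrist_force: [0.3, -5.1, -2.6]
finger_gap: 0.0
finger_force: 2.6
```

Request:
{"op": "carry_out", "data": {"deltas": [{"dp": [0.5,0,0],"roll": 0,"gripper": -1},{"dp": [1,0,0],"roll": 0,"gripper": -1}]}}

```text
clock: 5.45
eef_pos: [580.0, -70.2, 50.4]
eef_rot: [-3.141, 0.0, 1.815]
wrist_force: [0.4, -4.2, -1.5]
finger_gap: 0.6
finger_force: 2.3
```

Request:
{"op": "carry_out", "data": {"deltas": [{"dp": [0.5,0,0],"roll": 0,"gripper": -1},{"dp": [1,0,0],"roll": 0,"gripper": -1}]}}

```text
clock: 5.62
eef_pos: [579.7, -68.8, 50.4]
eef_rot: [-3.141, -0.0, 1.815]
wrist_force: [-0.3, -1.1, -1.1]
finger_gap: 0.6
finger_force: 0.8
```

```bash
python3 - <<'E'
from h import *
s=read_state();print(s['clock'],s['eef_pos'],s['wrist_force'])
im=snap('wrist','w3.png');cv2.imwrite('pics/w3b.png',cv2.resize(im[:,:,::-1],None,fx=1.5,fy=1.5,interpolation=3))
E
```

```text
5.6167 [579.65281567 -68.84820277  50.35138116] [-0.28595297 -1.10628996 -1.12197609]
```

View pics/w3b.png

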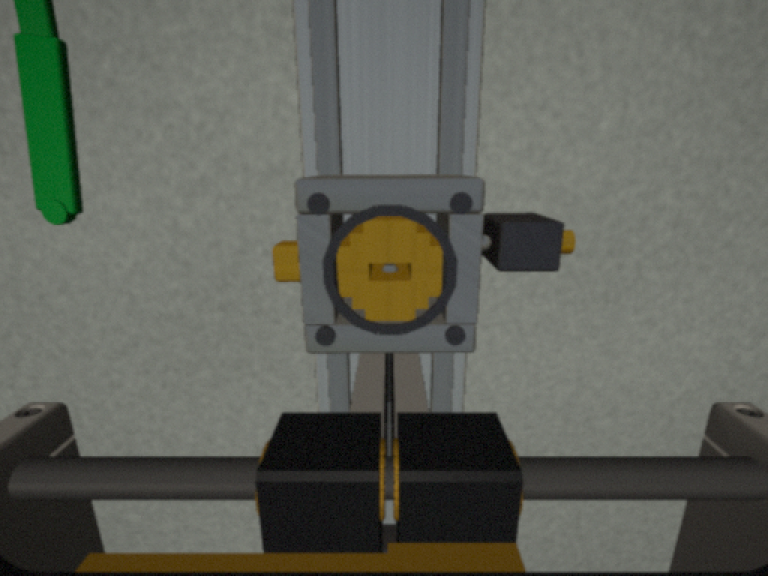

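```bash
python3 - <<'E'
from h import *
s=read_state();W=cam('wrist',s);M=R.from_euler('xyz',s['eef_rot']).as_matrix()
for n,u,v,z in(('plug',390,267,76),('rear',389,352,76),('front',389,178,76),('hous near',526,270,40),('hous far',522,214,40),('ball',487,242,30),('ball',487,242,40),('bolt z60',286,261,60),('bolt z50',286,261,50),('bolt z40',286,261,40)):
  p=back(W,u/1.5,v/1.5,z);print(n,p.round(1),'tool',((p-s['eef_pos'])@M).round(1))
E
```

```text
plug [568.4 -23.8  76. ] tool [ 46.2  -0.2 -25.6]
rear [576.6 -58.6  76. ] tool [ 10.5  -0.6 -25.6]
front [560.    8.1  76. ] tool [ 79.2  -0.5 -25.6]
hous near [633.5 -18.3  40. ] tool [35.8 64.4 10.4]
hous far [623.    6.2  40. ] tool [62.1 60.1 10.4]
ball [614.2 -11.2  30. ] tool [47.4 47.4 20.4]
ball [611.4 -10.   40. ] tool [49.2 45.  10.4]
bolt z60 [526.2 -35.7  60. ] tool [ 44.9 -44.   -9.6]
bolt z50 [524.3 -38.6  50. ] tool [ 42.6 -46.5   0.4]
bolt z40 [522.3 -41.4  40. ] tool [ 40.3 -49.1  10.4]
```

Request:
{"op": "carry_out", "data": {"deltas": [{"dp": [0.5,0,0],"roll": 0,"gripper": -1},{"dp": [0.5,0,0],"roll": 0,"gripper": -1}]}}

```text
clock: 5.83
eef_pos: [579.7, -68.1, 50.5]
eef_rot: [3.141, -0.0, 1.815]
wrist_force: [0.0, 0.2, 0.9]
finger_gap: 0.5
finger_force: 0.0
```

Request:
{"op": "carry_out", "data": {"deltas": [{"dp": [0.5,0,0],"roll": 0,"gripper": -1},{"dp": [0.5,0,0],"roll": 0,"gripper": -1}]}}

```text
clock: 6.0
eef_pos: [579.6, -67.8, 50.5]
eef_rot: [3.141, -0.0, 1.815]
wrist_force: [-1.4, 0.6, 0.6]
finger_gap: 0.3
finger_force: 0.0
```

Request:
{"op": "carry_out", "data": {"deltas": [{"dp": [0.5,0,0],"roll": 0,"gripper": -1},{"dp": [0.5,0,0],"roll": 0,"gripper": -1}]}}

```text
clock: 6.17
eef_pos: [579.4, -67.4, 50.5]
eef_rot: [3.141, -0.0, 1.815]
wrist_force: [0.2, 0.1, -0.4]
finger_gap: 0.3
finger_force: 0.0
```

Request:
{"op": "carry_out", "data": {"deltas": [{"dp": [0.5,0,0],"roll": 0,"gripper": -1},{"dp": [0.5,0,0],"roll": 0,"gripper": -1}]}}

```text
clock: 6.33
eef_pos: [579.3, -66.9, 50.4]
eef_rot: [3.142, -0.0, 1.815]
wrist_force: [0.2, 0.2, -0.0]
finger_gap: 0.5
finger_force: 0.0
```

Request:
{"op": "carry_out", "data": {"deltas": [{"dp": [0.5,0,0],"roll": 0,"gripper": -1},{"dp": [0.5,0,0],"roll": 0,"gripper": -1}]}}

```text
clock: 6.5
eef_pos: [579.2, -66.7, 50.5]
eef_rot: [3.142, 0.0, 1.815]
wrist_force: [1.0, -1.5, 0.4]
finger_gap: 0.8
finger_force: 1.0
```

Request:
{"op": "carry_out", "data": {"deltas": [{"dp": [0.5,0,0],"roll": 0,"gripper": -1},{"dp": [0.5,0,0],"roll": 0,"gripper": -1}]}}

```text
clock: 6.67
eef_pos: [579.2, -66.4, 50.5]
eef_rot: [3.141, 0.001, 1.815]
wrist_force: [1.5, -4.2, -0.4]
finger_gap: 0.4
finger_force: 2.4
```

Request:
{"op": "carry_out", "data": {"deltas": [{"dp": [0.5,0,0],"roll": 0,"gripper": -1},{"dp": [0.5,0,0],"roll": 0,"gripper": -1}]}}

```text
clock: 6.83
eef_pos: [579.1, -66.1, 50.5]
eef_rot: [3.141, 0.001, 1.815]
wrist_force: [1.8, -6.6, -0.9]
finger_gap: 0.6
finger_force: 3.3
```

```bash
python3 - <<'E'
from h import *
a=cv2.imread('pics/w3.png')[:,:,::-1]
s=read_state();im=snap('wrist','w4.png');print(s['eef_pos'])
# plug template shift, housing shift
for n,(x0,y0,x1,y1) in dict(plug=(195,115,325,240),hous=(330,135,375,185)).items():
  r=cv2.matchTemplate(im,a[y0:y1,x0:x1].copy(),cv2.TM_CCOEFF_NORMED);_,m,_,l=cv2.minMaxLoc(r);x,y=l
  c=r[y-1:y+2,x];off=(c[0]-c[2])/(2*(c[0]-2*c[1]+c[2]));print(n,m,x-x0,y+off-y0)
E
```

```text
[579.08156403 -66.14468625  50.49790309]
plug 0.9804608821868896 0 0.15846252
hous 0.9808672666549683 -1 3.5635529
```

Carrier has clicked in (force vanished, then resistance rose). Back off, lift, and go over the stand.

Request:
{"op": "carry_out", "data": {"deltas": [{"dp": [-4,0,0],"roll": 0,"gripper": -1},{"dp": [-8,0,0],"roll": 0,"gripper": -1},{"dp": [-8,0,-40],"roll": 0,"gripper": -1},{"dp": [-8,0,-80],"roll": 0,"gripper": -0.5},{"dp": [0,0,-120],"roll": -6,"gripper": 0},{"dp": [30,-1,-150],"roll": -13,"gripper": 0},{"dp": [70,-3,-155],"roll": -20,"gripper": 0},{"dp": [110,-4,-155],"roll": -27,"gripper": 0},{"dp": [150,-6,-155],"roll": -34,"gripper": 0},{"dp": [190,-7,-155],"roll": -41,"gripper": 0},{"dp": [230,-9,-155],"roll": -48,"gripper": 0},{"dp": [270,-10,-155],"roll": -55,"gripper": 0}]}}

```text
clock: 7.88
eef_pos: [502.9, 195.7, 205.7]
eef_rot: [3.141, -0.0, 2.781]
wrist_force: [0.9, 0.9, 0.5]
finger_gap: 46.8
finger_force: 0.0
```

```bash
python3 - <<'E'
from h import *
s=read_state();print(s['clock'],s['eef_pos'],s['eef_rot'])
M=R.from_euler('xyz',s['eef_rot']).as_matrix()
print((np.array([494,228,205])-s['eef_pos'])@M)
S=cam('scene');D=cam('side')
print('disp',back(S,344,138,0),back(D,133,165,0))
E
```

```text
7.8833 [502.92964389 195.6648716  205.67915667] [ 3.14126923e+00 -2.18457592e-04  2.78099748e+00]
[19.76404465 27.10467975  0.69224061]
disp [4.32680383e+02 3.96826065e+02 1.13686838e-13] [406.4264007  378.16599521   0.        ]
```

Request:
{"op": "carry_out", "data": {"deltas": [{"dp": [7,9,0],"roll": -7,"gripper": 0},{"dp": [14,18,0],"roll": -14,"gripper": 0},{"dp": [20,27,0],"roll": -21,"gripper": 0},{"dp": [20,27,0],"roll": -21,"gripper": 0},{"dp": [20,27,0],"roll": -21,"gripper": 0}]}}

```text
clock: 8.3
eef_pos: [494.9, 226.4, 205.4]
eef_rot: [3.142, -0.0, 3.139]
wrist_force: [0.2, -0.7, -0.2]
finger_gap: 47.2
finger_force: 0.0
```

```bash
python3 - <<'E'
from h import *
s=read_state();print(s['clock'],s['eef_pos'],s['eef_rot'])
im=snap('wrist','w5.png');cv2.imwrite('pics/w5b.png',cv2.resize(im[:,:,::-1],None,fx=1.5,fy=1.5,interpolation=3))
for l in('key_bow','stand'):
  for d in models.cut_out('wrist',l)[:2]:print(l,d['p'],d['box'],cv2.minAreaRect(np.argwhere(d['region'])[:,::-1].astype(np.int32)))
E
```

```text
8.3 [494.8575434  226.40256313 205.37934832] [ 3.14155943e+00 -3.31076448e-04  3.13862412e+00]
stand 0.59 [239.0, 141.6, 298.7, 199.0] ((266.98675537109375, 171.69912719726562), (54.34602355957031, 55.809444427490234), 3.814074993133545)
```

View pics/w5b.png

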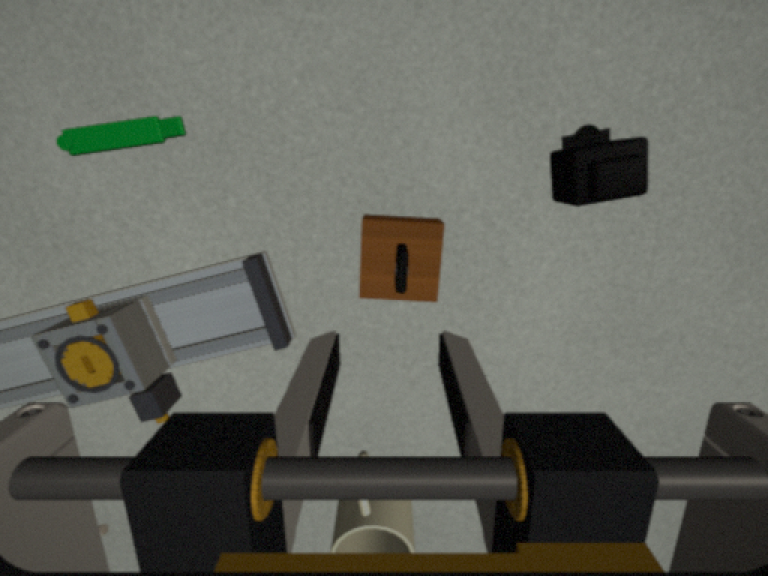

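Stand top at about (401,260), bow top at (402,269), rotated ~3° clockwise in the image (1.5x pixels).

```bash
python3 - <<'E'
from h import *
s=read_state();W=cam('wrist',s);M=R.from_euler('xyz',s['eef_rot']).as_matrix()
for n,u,v,z in(('c1',363,219,36),('c2',442,223,36),('c3',438,300,36),('c4',360,297,36),('bow',402,269,76),('bow end',402,292,76),('boxc',267*1.5,171.7*1.5,36)):
  p=back(W,u/1.5,v/1.5,z);print(n,p.round(1),'tool',((p-s['eef_pos'])@M).round(1))
im=cv2.imread('pics/w5.png')[130:215,220:320];g=cv2.resize(im,None,fx=6,fy=6,interpolation=3);cv2.imwrite('pics/w5c.png',cv2.convertScaleAbs(g,alpha=2))
E
```

```text
c1 [454.4 203.9  36. ] tool [ 40.6 -21.9 169.4]
c2 [458.1 270.5  36. ] tool [ 37.2  44.7 169.4]
c3 [526.5 269.1  36. ] tool [-31.2  43.6 169.4]
c4 [523.3 199.7  36. ] tool [-28.3 -25.9 169.4]
bow [487.8 235.6  76. ] tool [  7.3   9.9 129.4]
bow end [506.4 235.7  76. ] tool [-11.3  10.1 129.4]
boxc [487.7 235.6  36. ] tool [  7.5   9.9 169.4]
```

View pics/w5c.png

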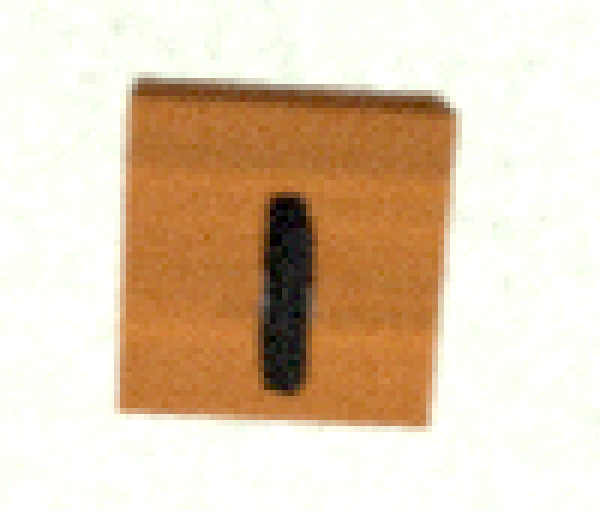

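Request:
{"op": "carry_out", "data": {"deltas": [{"dp": [4,10,35],"roll": 3,"gripper": 0},{"dp": [4,10,75],"roll": 3,"gripper": 0},{"dp": [4,10,115],"roll": 3,"gripper": 0},{"dp": [4,10,145],"roll": 3,"gripper": 0},{"dp": [4,10,165],"roll": 3,"gripper": 0},{"dp": [4,10,165],"roll": 3,"gripper": 0},{"dp": [4,10,165],"roll": 3,"gripper": -0.4},{"dp": [4,10,165],"roll": 3,"gripper": -1},{"dp": [4,10,165],"roll": 3,"gripper": -1},{"dp": [4,10,165],"roll": 3,"gripper": -1},{"dp": [4,10,165],"roll": 3,"gripper": -1},{"dp": [4,10,165],"roll": 3,"gripper": -1}], "newtons": 10}}

```text
clock: 9.45
eef_pos: [491.0, 236.4, 40.7]
eef_rot: [3.141, 0.0, 3.089]
wrist_force: [0.4, 0.7, 0.4]
finger_gap: 10.3
finger_force: 0.0
```

```bash
python3 - <<'E'
from h import *
s=read_state();print(s)
im=snap('wrist','w6.png');cv2.imwrite('pics/w6b.png',cv2.convertScaleAbs(cv2.resize(im[:,:,::-1],None,fx=1.5,fy=1.5,interpolation=3),alpha=1.7))
E
```

```text
{'clock': 9.45, 'joints': array([ 3.81446087e-01,  4.82270468e-01,  1.68634738e+00, -5.39266916e-06,
        9.72561609e-01, -1.13672627e+00]), 'qd': array([ 0.00193975,  0.00398574, -0.00032397, -0.00042636, -0.00242232,
       -0.00203939]), 'effort': array([-5.74596750e-02, -5.69366527e+01, -2.88678735e+01,  1.31633529e-02,
        7.57722231e-02,  6.78107099e-03]), 'eef_pos': array([491.01635618, 236.37492982,  40.70377639]), 'eef_rot': array([3.14142292e+00, 3.76753843e-04, 3.08897168e+00]), 'wrist_force': array([0.37051647, 0.69105771, 0.41617433]), 'moment': array([ 0.05737119, -0.07374377, -0.04651343]), 'finger_force': 0.0, 'finger_gap': 10.262707405732364}
```

View pics/w6b.png

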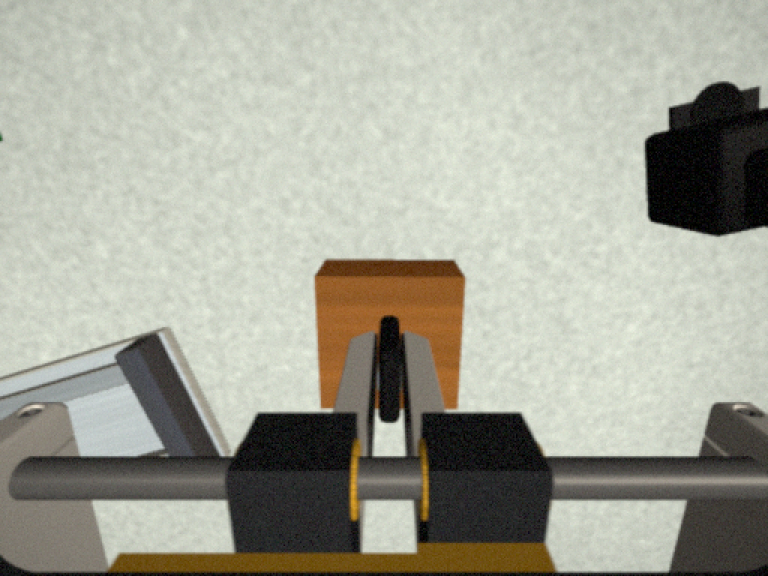

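```bash
python3 - <<'E'
from h import *
s=read_state();W=cam('wrist',s);M=R.from_euler('xyz',s['eef_rot']).as_matrix()
for n,u,v,z in(('stand front L',316,277,36),('front R',464,277,36),('back',390,407,36),('back L',321,407,36),('back R',459,407,36),('bow far top',390,421,76),('bow near bottom',390,317,36),('bow near z76',390,317,76),('ftip',360,334,40.7),('ftipR',420,334,40.7)):
  p=back(W,u/1.5,v/1.5,z);print(n,p.round(1),'tool',((p-s['eef_pos'])@M).round(1))
E
```

```text
stand front L [454.4 204.3  36. ] tool [ 34.8 -33.9   4.6]
front R [458.1 272.6  36. ] tool [34.8 34.4  4.6]
back [524.8 234.8  36. ] tool [-33.8   0.2   4.7]
back L [522.9 199.7  36. ] tool [-33.8 -34.9   4.7]
back R [526.7 270.   36. ] tool [-33.9  35.4   4.7]
bow far top [505.4 235.7  76. ] tool [-14.5   0.1 -35.3]
bow near bottom [475.9 237.4  36. ] tool [15.1  0.2  4.6]
bow near z76 [460.8 238.1  76. ] tool [ 30.3   0.1 -35.4]
ftip [481.9 223.   40.7] tool [  8.4 -13.9  -0.1]
ftipR [483.4 251.1  40.7] tool [ 8.3 14.3 -0.1]
```

Request:
{"op": "carry_out", "data": {"deltas": [{"dp": [0,0,0],"roll": 0,"gripper": -1},{"dp": [0,0,0],"roll": 0,"gripper": -1},{"dp": [0,0,0],"roll": 0,"gripper": -1},{"dp": [0,0,0],"roll": 0,"gripper": -1}], "newtons": 45}}

```text
clock: 9.83
eef_pos: [491.0, 236.4, 40.6]
eef_rot: [3.142, 0.0, 3.089]
wrist_force: [-1.1, -0.5, 4.2]
finger_gap: 8.6
finger_force: 45.0
```

Request:
{"op": "carry_out", "data": {"deltas": [{"dp": [0,0,-10],"roll": 0,"gripper": -1},{"dp": [0,0,-25],"roll": 0,"gripper": -1},{"dp": [0,0,-50],"roll": 0,"gripper": -1},{"dp": [0,0,-80],"roll": 0,"gripper": -1},{"dp": [-8,-22,-105],"roll": -2,"gripper": -1},{"dp": [-20,-57,-110],"roll": -5,"gripper": -1},{"dp": [-34,-95,-110],"roll": -8,"gripper": -1},{"dp": [-47,-132,-110],"roll": -11,"gripper": -1},{"dp": [-60,-169,-110],"roll": -14,"gripper": -1},{"dp": [-73,-206,-110],"roll": -17,"gripper": -1},{"dp": [-84,-237,-110],"roll": -17,"gripper": -1},{"dp": [-91,-257,-110],"roll": -17,"gripper": -1}]}}

```text
clock: 10.83
eef_pos: [568.7, -28.1, 151.0]
eef_rot: [-3.141, 0.0, -2.899]
wrist_force: [0.8, -0.7, -0.8]
finger_gap: 8.5
finger_force: 45.0
```

Request:
{"op": "carry_out", "data": {"deltas": [{"dp": [0,0,10],"roll": 0,"gripper": -1},{"dp": [0,0,20],"roll": 0,"gripper": -1},{"dp": [0,0,27],"roll": 0,"gripper": -1},{"dp": [0,0,27],"roll": 0,"gripper": -1},{"dp": [0,0,27],"roll": 0,"gripper": -1}]}}

```text
clock: 11.25
eef_pos: [568.0, -24.0, 123.1]
eef_rot: [3.141, -0.001, -2.896]
wrist_force: [-0.3, 0.7, 0.7]
finger_gap: 9.1
finger_force: 45.0
```

```bash
python3 - <<'E'
from h import *
s=read_state();print(s)
M=R.from_euler('xyz',s['eef_rot']).as_matrix();print('to mouth',(np.array([568.4,-25.0,76])-s['eef_pos'])@M)
im=snap('wrist','w7.png');cv2.imwrite('pics/w7b.png',cv2.convertScaleAbs(cv2.resize(im[170:300,170:340,::-1],None,fx=4,fy=4,interpolation=3),alpha=1.8))
E
```

```text
{'clock': 11.25, 'joints': array([-1.06648835e-01,  4.19835111e-01,  1.55828995e+00,  1.01431394e-04,
        1.16453858e+00, -1.92318285e+00]), 'qd': array([-0.00229252, -0.01280387, -0.01425906, -0.00092387,  0.00577293,
       -0.00138506]), 'effort': array([-2.89931819e-01, -5.65337670e+01, -3.20898628e+01, -3.96229257e-02,
       -4.14427137e-02,  1.05489124e-02]), 'eef_pos': array([567.97745369, -23.97034431, 123.09162037]), 'eef_rot': array([ 3.14113560e+00, -9.73042772e-04, -2.89589488e+00]), 'wrist_force': array([-0.28000387,  0.66642234,  0.67327262]), 'moment': array([ 0.13032223, -0.02693789,  0.06645929]), 'finger_force': 44.999778270721436, 'finger_gap': 9.072862251771017}
to mouth [-0.20523196 -1.12303334 47.0909346 ]
```

View pics/w7b.png

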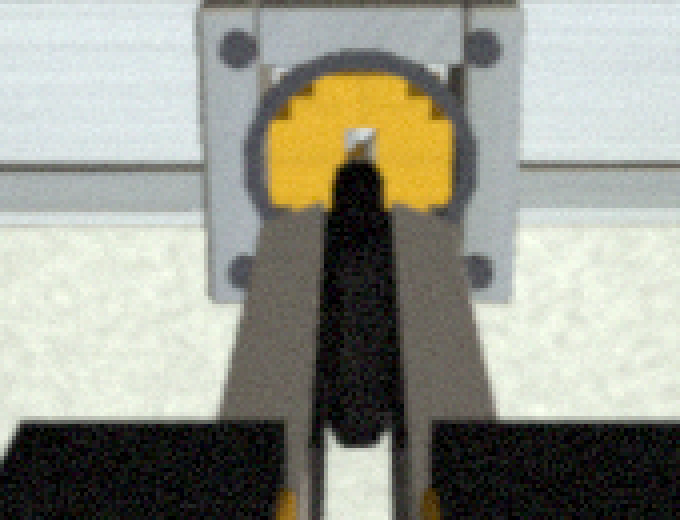

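Image (4x crop): carrier top spans u 203–521, v ~8–300, i.e. centre ≈361; key centre ≈358, with the keyway slot just visible at (361,140).

```bash
python3 - <<'E'
from h import *
s=read_state();W=cam('wrist',s);M=R.from_euler('xyz',s['eef_rot']).as_matrix()
for n,u,v,z in(('TL',203,8,76),('TR',521,8,76),('BL',211,300,76),('BR',511,300,76),('plugtop',361,48,76),('slot near end',361,129,76),('ftipL',264,208,123.1),('ftipR',456,210,123.1),('bowfar',358,444,158),('holeL',238,50,76),('holeR',483,50,76),('holeL2',242,272,76),('holeR2',480,272,76)):
  p=back(W,170+u/4,170+v/4,z);print(n,p.round(1),'tool',((p-s['eef_pos'])@M).round(1))
# predicted pix of key tip end x=+7 at tool z 32.6 and slot
f,cx,cy,e,C=W
for q in((7,0,32.6),(-7,0,32.6),(0,0,32.6),(-0.2,-1.1,47),(8,0,47)):
  print(q,(proj(W,s['eef_pos']+M@np.array(q))-170)*4)
E
```

```text
TL [542.9 -64.   76. ] tool [ 34.3 -32.5  47.6]
TR [526.7   1.   76. ] tool [34.2 34.5 47.6]
BL [609.3 -48.4  76. ] tool [-33.9 -33.5  47.6]
BR [592.7  18.2  76. ] tool [-34.   35.1  47.6]
plugtop [543.3 -29.6  76. ] tool [25.6  0.8 47.6]
slot near end [561.  -25.1  76. ] tool [ 7.3  0.8 47.6]
ftipL [563.8 -42.3 123.1] tool [  8.7 -16.5   0.5]
ftipR [556.   -9.3 123.1] tool [ 8.3 17.4  0.5]
bowfar [583.1 -20.4 158. ] tool [-15.3  -0.  -34.4]
holeL [550.1 -54.9  76. ] tool [ 25.2 -25.4  47.6]
holeR [537.4  -4.2  76. ] tool [25.1 26.8 47.6]
holeL2 [600.7 -43.   76. ] tool [-26.9 -26.2  47.6]
holeR2 [587.7   9.4  76. ] tool [-26.9  27.8  47.6]
(7, 0, 32.6) [[357.42729834 154.28993405]]
(-7, 0, 32.6) [[357.47986553 217.42585098]]
(0, 0, 32.6) [[357.45381433 186.13700376]]
(-0.2, -1.1, 47) [[352.35684815 162.47975312]]
(8, 0, 47) [[357.34240694 127.04714344]]
```

Request:
{"op": "carry_out", "data": {"deltas": [{"dp": [-0.2,0.5,5],"roll": 0,"gripper": -1},{"dp": [-0.2,0.5,10],"roll": 0,"gripper": -1},{"dp": [-0.2,0.5,13],"roll": 0,"gripper": -1},{"dp": [-0.2,0.5,15],"roll": 0,"gripper": -1},{"dp": [-0.2,0.5,16],"roll": 0,"gripper": -1},{"dp": [-0.2,0.5,17],"roll": 0,"gripper": -1},{"dp": [-0.2,0.5,17],"roll": 0,"gripper": -1}]}}

```text
clock: 11.88
eef_pos: [568.4, -24.4, 106.3]
eef_rot: [3.141, -0.0, -2.897]
wrist_force: [-0.0, 0.0, -1.2]
finger_gap: 8.8
finger_force: 45.0
```

Request:
{"op": "carry_out", "data": {"deltas": [{"dp": [0,0,1],"roll": 0,"gripper": -1},{"dp": [0,0,2],"roll": 0,"gripper": -1},{"dp": [0,0,2],"roll": 0,"gripper": -1}]}}

```text
clock: 12.13
eef_pos: [568.4, -24.5, 104.3]
eef_rot: [3.141, -0.0, -2.897]
wrist_force: [-0.3, 0.7, -1.1]
finger_gap: 8.5
finger_force: 45.0
```

Request:
{"op": "carry_out", "data": {"deltas": [{"dp": [0,0,1],"roll": 0,"gripper": -1},{"dp": [0,0,2],"roll": 0,"gripper": -1},{"dp": [0,0,3],"roll": 0,"gripper": -1},{"dp": [0,0,4],"roll": 0,"gripper": -1},{"dp": [0,0,4],"roll": 0,"gripper": -1}]}}

```text
clock: 12.55
eef_pos: [568.4, -24.5, 100.2]
eef_rot: [3.141, -0.0, -2.897]
wrist_force: [-0.2, 1.5, -1.6]
finger_gap: 9.0
finger_force: 45.0
```

Request:
{"op": "carry_out", "data": {"deltas": [{"dp": [0,0,1],"roll": 0,"gripper": -1},{"dp": [0,0,2],"roll": 0,"gripper": -1},{"dp": [0,0,2],"roll": 0,"gripper": -1}]}}

```text
clock: 12.8
eef_pos: [568.6, -24.5, 98.8]
eef_rot: [-3.141, 0.001, -2.897]
wrist_force: [-1.1, 1.7, 3.5]
finger_gap: 9.1
finger_force: 45.0
```

Request:
{"op": "carry_out", "data": {"deltas": [{"dp": [0,0,1],"roll": 0,"gripper": -1},{"dp": [0,0,2],"roll": 0,"gripper": -1},{"dp": [0,0,2],"roll": 0,"gripper": -1}]}}

```text
clock: 13.05
eef_pos: [568.8, -24.5, 96.9]
eef_rot: [-3.141, 0.001, -2.897]
wrist_force: [0.9, 2.1, 3.7]
finger_gap: 8.9
finger_force: 45.0
```

Request:
{"op": "carry_out", "data": {"deltas": [{"dp": [0,0.4,1],"roll": 1.5,"gripper": -1},{"dp": [0,0.4,2],"roll": -1.5,"gripper": -1},{"dp": [0,0.4,3],"roll": 1.5,"gripper": -1},{"dp": [0,0.4,4],"roll": -1.5,"gripper": -1},{"dp": [0,0.4,4],"roll": 0,"gripper": -1}]}}

```text
clock: 13.47
eef_pos: [568.8, -24.3, 93.0]
eef_rot: [-3.141, 0.001, -2.894]
wrist_force: [1.0, -0.3, 3.3]
finger_gap: 8.9
finger_force: 45.0
```

Request:
{"op": "carry_out", "data": {"deltas": [{"dp": [0,0,1],"roll": 1.5,"gripper": -1},{"dp": [0,0,2],"roll": -1.5,"gripper": -1},{"dp": [0,0,3],"roll": 1.5,"gripper": -1},{"dp": [0,0,4],"roll": -1.5,"gripper": -1},{"dp": [0,0,4],"roll": 0,"gripper": -1}]}}

```text
clock: 13.88
eef_pos: [568.7, -24.2, 88.7]
eef_rot: [-3.141, 0.001, -2.894]
wrist_force: [-0.9, -0.2, 1.5]
finger_gap: 8.5
finger_force: 45.0
```

Request:
{"op": "carry_out", "data": {"deltas": [{"dp": [0,0,1],"roll": 1.5,"gripper": -1},{"dp": [0,0,2],"roll": -1.5,"gripper": -1},{"dp": [0,0,3],"roll": 1.5,"gripper": -1},{"dp": [0,0,4],"roll": -1.5,"gripper": -1},{"dp": [0,0,4],"roll": 0,"gripper": -1}]}}

```text
clock: 14.3
eef_pos: [568.3, -24.3, 84.2]
eef_rot: [-3.141, -0.0, -2.894]
wrist_force: [-1.4, 0.7, 0.5]
finger_gap: 9.0
finger_force: 45.0
```

Request:
{"op": "carry_out", "data": {"deltas": [{"dp": [0,0,1],"roll": 0,"gripper": -1},{"dp": [0,0,2],"roll": 0,"gripper": -1},{"dp": [0,0,3],"roll": 0,"gripper": -1},{"dp": [0,0,3],"roll": 0,"gripper": -1}]}}

```text
clock: 14.63
eef_pos: [568.4, -24.2, 81.2]
eef_rot: [-3.141, 0.0, -2.897]
wrist_force: [1.7, -0.5, -1.7]
finger_gap: 8.4
finger_force: 45.0
```

Request:
{"op": "carry_out", "data": {"deltas": [{"dp": [0,0,0.5],"roll": 0,"gripper": -1},{"dp": [0,0,1],"roll": 0,"gripper": -1},{"dp": [0,0,1],"roll": 0,"gripper": -1}]}}

```text
clock: 14.88
eef_pos: [568.5, -24.2, 80.6]
eef_rot: [-3.141, 0.0, -2.897]
wrist_force: [2.2, -1.1, 2.9]
finger_gap: 8.6
finger_force: 45.0
```

Request:
{"op": "carry_out", "data": {"deltas": [{"dp": [0,0,0.5],"roll": 0,"gripper": -1},{"dp": [0,0,0.5],"roll": 0,"gripper": -1},{"dp": [0,0,0.5],"roll": 0,"gripper": -1}]}}

```text
clock: 15.13
eef_pos: [568.5, -24.2, 80.6]
eef_rot: [-3.141, 0.001, -2.897]
wrist_force: [-2.4, -0.6, 7.1]
finger_gap: 9.2
finger_force: 45.0
```

```bash
python3 - <<'E'
from h import *
s=read_state();print(s)
im=snap('wrist','w8.png');cv2.imwrite('pics/w8b.png',cv2.convertScaleAbs(cv2.resize(im[150:310,160:350,::-1],None,fx=4,fy=3.7,interpolation=3),alpha=1.8))
E
```

```text
{'clock': 15.1333, 'joints': array([-1.06849510e-01,  4.71882193e-01,  1.59197359e+00, -1.63503880e-04,
        1.07705904e+00, -1.92200575e+00]), 'qd': array([-1.26546447e-04, -1.12597452e-03, -7.66070814e-04, -2.49128314e-04,
       -7.93564727e-04, -3.06807705e-05]), 'effort': array([ 2.88636060e-01, -5.46300995e+01, -2.90692556e+01,  7.99840596e-02,
       -3.19186589e-01,  1.39836502e-03]), 'eef_pos': array([568.50884654, -24.20638557,  80.56560727]), 'eef_rot': array([-3.14122422e+00,  5.86899027e-04, -2.89715519e+00]), 'wrist_force': array([-2.36746196, -0.57670415,  7.06552375]), 'moment': array([0.02981909, 0.2774863 , 0.04558911]), 'finger_force': 45.00251054763794, 'finger_gap': 9.18895516446361}
```

View pics/w8b.png

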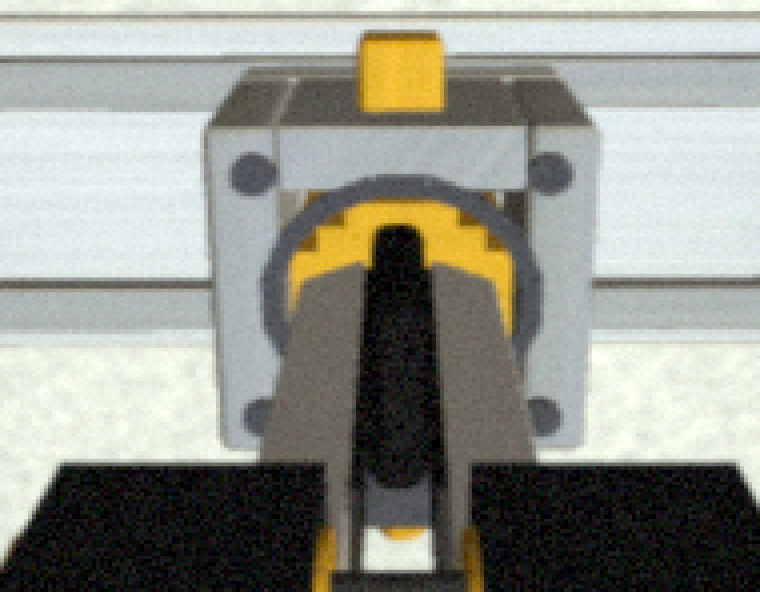

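Key is fully home (7 N, no sinking). Turning clockwise now.

Request:
{"op": "carry_out", "data": {"deltas": [{"dp": [0,0,-0.3],"roll": 4,"gripper": -1},{"dp": [0,0,-0.3],"roll": 8,"gripper": -1},{"dp": [0,0,-0.3],"roll": 12,"gripper": -1},{"dp": [0,0,-0.3],"roll": 16,"gripper": -1},{"dp": [0,0,-0.3],"roll": 20,"gripper": -1},{"dp": [0,0,-0.3],"roll": 25,"gripper": -1},{"dp": [0,0,-0.3],"roll": 30,"gripper": -1}]}}

```text
clock: 15.77
eef_pos: [568.3, -24.1, 80.6]
eef_rot: [3.142, 0.0, 2.858]
wrist_force: [-2.5, 0.8, 5.3]
finger_gap: 8.5
finger_force: 45.0
```

Request:
{"op": "carry_out", "data": {"deltas": [{"dp": [0,0,0],"roll": 5,"gripper": -1},{"dp": [0,0,0],"roll": 10,"gripper": -1},{"dp": [0,0,0],"roll": 15,"gripper": -1},{"dp": [0,0,0],"roll": 20,"gripper": -1},{"dp": [0,0,0],"roll": 25,"gripper": -1},{"dp": [0,0,0],"roll": 30,"gripper": -1}]}}

```text
clock: 16.27
eef_pos: [568.3, -23.8, 80.5]
eef_rot: [3.141, -0.0, 2.335]
wrist_force: [-1.9, 2.3, 5.8]
finger_gap: 8.7
finger_force: 45.0
```

Request:
{"op": "carry_out", "data": {"deltas": [{"dp": [0,0,0],"roll": 5,"gripper": -1},{"dp": [0,0,0],"roll": 10,"gripper": -1},{"dp": [0,0,0],"roll": 15,"gripper": -1},{"dp": [0,0,0],"roll": 20,"gripper": -1},{"dp": [0,0,0],"roll": 24,"gripper": -1},{"dp": [0,0,0],"roll": 24,"gripper": -1}]}}

```text
clock: 16.77
eef_pos: [568.7, -23.7, 80.6]
eef_rot: [3.14, -0.0, 1.917]
wrist_force: [1.6, 3.5, 5.0]
finger_gap: 8.9
finger_force: 45.0
```

```bash
python3 - <<'E'
from h import *
s=read_state();print(s['clock'],s['eef_pos'],s['eef_rot'],s['wrist_force'],s['moment'],s['joints'][5],np.degrees(s['eef_rot'][2]))
E
```

```text
16.7667 [568.7055338  -23.71381694  80.59849893] [ 3.14033484e+00 -1.10022380e-04  1.91675359e+00] [1.60344499 3.45687951 5.0163498 ] [ 0.83560235 -0.50176124  0.07078138] -0.4526341796127873 109.82189123635985
```

Request:
{"op": "carry_out", "data": {"deltas": [{"dp": [0.3,0,0],"roll": 4,"gripper": -1},{"dp": [0.3,0,0],"roll": 8,"gripper": -1},{"dp": [0.3,0,0],"roll": 8,"gripper": -1},{"dp": [0.3,0,0],"roll": 8,"gripper": -1}]}}

```text
clock: 17.1
eef_pos: [568.7, -23.7, 80.6]
eef_rot: [3.14, 0.0, 1.784]
wrist_force: [3.9, 2.5, 5.1]
finger_gap: 8.6
finger_force: 45.0
```

```bash
python3 - <<'E'
from h import *
s=read_state();print(s['clock'],s['eef_pos'],s['wrist_force'],s['moment'],np.degrees(s['eef_rot'][2]))
E
```

```text
17.1 [568.68039944 -23.69412072  80.60013419] [3.8578649  2.45734423 5.06472434] [ 0.54003304 -0.87595156  0.06703492] 102.22464001526303
```

Request:
{"op": "carry_out", "data": {"deltas": [{"dp": [0,0,0],"roll": 2,"gripper": -1},{"dp": [0,0,0],"roll": 4,"gripper": -1},{"dp": [0,0,0],"roll": 4,"gripper": -1},{"dp": [0,0,0],"roll": 4,"gripper": -1}]}}

```text
clock: 17.43
eef_pos: [568.7, -23.7, 80.6]
eef_rot: [3.14, 0.0, 1.714]
wrist_force: [3.8, 3.3, 4.2]
finger_gap: 8.7
finger_force: 45.0
```

```bash
python3 - <<'E'
from h import *
s=read_state();print(s['clock'],s['eef_pos'],s['wrist_force'],s['moment'],np.degrees(s['eef_rot'][2]))
im=snap('wrist','w9.png');cv2.imwrite('pics/w9b.png',cv2.convertScaleAbs(cv2.resize(im[130:310,130:390,::-1],None,fx=3,fy=3,interpolation=3),alpha=1.8))
E
```

```text
17.4333 [568.66460432 -23.72601571  80.60010452] [3.81812203 3.33167998 4.1642698 ] [ 0.56852548 -0.90500752  0.1133758 ] 98.22081806785509
```

View pics/w9b.png

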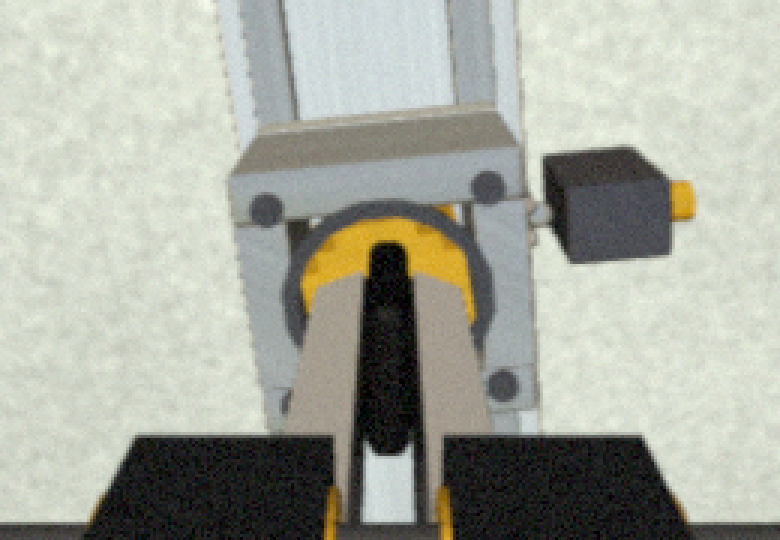

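The picture shows the bolt withdrawn on the left side and the ball still seated at (538,213). One small extra turn to confirm the stop.

Request:
{"op": "carry_out", "data": {"deltas": [{"dp": [0,0,0],"roll": 2,"gripper": -1},{"dp": [0,0,0],"roll": 2,"gripper": -1},{"dp": [0,0,0],"roll": 2,"gripper": -1},{"dp": [0,0,0],"roll": 2,"gripper": -1}]}}

```text
clock: 17.82
eef_pos: [568.7, -23.8, 80.6]
eef_rot: [3.14, 0.0, 1.68]
wrist_force: [3.6, 2.6, 4.6]
finger_gap: 8.3
finger_force: 45.0
```

```bash
python3 - <<'E'
from h import *
s=read_state();print(s['clock'],s['eef_pos'],s['wrist_force'],s['moment'],np.degrees(s['eef_rot'][2]),s['finger_force'])
E
```

```text
17.8167 [568.70323099 -23.76086851  80.60893733] [3.60248987 2.62580196 4.57966189] [ 0.54074487 -1.01372186  0.1619734 ] 96.23948529640455 45.01146197319031
```

Moment 0.16 N m exceeds the spring's 0.1, so the plug is on its stop.

```bash
python3 -c "
from h import *
print(manip.sign_off())"
```

```text
the job is handed in; nothing more can be done
None
```

I handed the job in with the carrier in its detent, the key fully home and turned to its stop, and the fingers still gripping it at 45 N; the sign-off returned no verdict.

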